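# Check a scooter tyre's pressure with a push-on gauge

## Task

Check the pressure in the scooter wheel's tyre: push the gauge's indicator rod, still out from the last reading, fully back in, then press the gauge's chuck firmly home on the wheel's valve stem and hold it there about two seconds while the air drives the rod out to its reading. Then lay the gauge back in its blue stand as it was, let go of it, and leave the rod standing out so that it can be read. Press gently - about 15 N is right, and 25 N would damage the stem - and leave the other things on the bench where they are.

Things in the scene. Friction and masses are not known exactly. Their poses are not given: they have to be found in the camera images.
- gauge: Push-on tyre gauge, 0.1 kg: straight black handle 18 mm wide and 24 mm high, chuck hanging square below its red head end, indicator rod coming out of the tail. Origin inside the head, on the chuck's axis, half-way up the handle. Axes: x along the handle to the tail, y across, z up. Handle from x = -14 to 98 mm, then a red tail cap (24 wide, 29 high) to 106 mm.
- gauge_head (a point): Same point and axes as gauge: the place to grip, across the handle, so that the fingers are right above the chuck (gripped elsewhere, the press twists it in the fingers). Below the handle a steel neck 16 mm across hangs here, then the chuck, 15 mm across, 21 mm at its mouth, 40 mm below this point.
- chuck_mouth (a point): Centre of the chuck's open mouth, 40 mm below gauge_head; z points up the bore. The mouth is a funnel 15 mm wide that narrows within 5 mm to a bore of 10 mm. A sprung rubber seal (3 N per mm, 3 mm travel) lies 12 mm up the bore; a pin stands 5 mm out of the seal. The valve's air pushes on this pin and so drives the rod.
- seal: Black rubber seal washer inside the chuck, 10 mm across; origin at the centre of its face, 12 mm above the mouth, axes as the gauge. The gauge is home when the stem's tip bears on this seal with at least 2 N, on top of the 4 to 9 N with which the air pushes on the pin and up to 3 N of rubbing in the bore if the stem is off centre: 15 N or so in all.
- rod (a joint): How far the white square indicator rod (5 x 5 mm, black ticks, round end button 10 mm across) stands out of the tail, m: 0 fully in, 0.042 fully out. It starts 0.015 to 0.032 out from the last reading. It slides with 0.25 N of friction and stays where it is put; the air drives it out by 0.010 to 0.040. It does not move while the chuck sits beside the stem.
- rod_end (a point): Centre of the outer face of the rod's end button, on the handle's mid-line, 109 mm plus the rod's reading along x from gauge_head; x points outward, away from the handle.
- stand: Blue fixed cradle; origin on the bench under its middle, x along the cradled gauge to its tail, z up. Base 104 x 56 x 6 mm. Two U saddles 9 mm thick at x = -28 and 28 mm carry the handle's underside at 46 mm in slots 21 mm wide with flared cheeks to 71 mm. The gauge's head lies at x = -58, y = 0, z = 58 mm, axes parallel; its tail cap stops on the saddle after 7 mm when the rod is pushed in.
- wheel: Scooter wheel lying flat and fixed on the bench; origin on the bench at its centre, z up. Black tyre 202 mm across and 50 mm high, aluminium rim disc 36 mm above the bench, hub to 50 mm.
- valve_hole (a point): Centre of the 18 mm hole in the rim disc, 38 mm from the wheel's centre along its x, 36 mm above the bench. The brass valve stem (7.8 mm thick, 6 mm at its bevelled tip) stands straight up in it with play: its axis up to 3 mm off along each of the wheel's x and y, its tip 20 to 30 mm above this point. Find it by feel or sight. It gives sideways at 4 N.
- driver_red: bystander: red-handled screwdriver 26x174x24 mm, lying at the front edge; origin at the centre of its underside
- side_cutter: bystander: blue-handled side cutter 55x134x12 mm, lying at the front edge; origin at the centre of its underside
- screw_dish: bystander: shallow round grey dish 72 mm across, 18 mm high, with screws; origin at the centre of its underside
- alcohol_bottle: bystander: white dispenser bottle 64 mm across, 132 mm tall, standing at the back; origin at the centre of its underside
- tape_roll: bystander: roll of cream tape 46 mm across, 19 mm high, at the back left; origin at the centre of its underside

How it is judged:
By the outcome, as a careful person would: the job done as asked, in the order asked, and still so for the second after the job is handed in, with the robot touching nothing.
It also fails if it takes over 72 s, if anything falls off the work surface, if the arm or the gripper's body presses on something with over 40 N, if the wrist force passes 120 N, or if a joint passes its speed limit or range.

## Robot

A 6-joint arm with a two-finger parallel gripper is mounted at the origin on a cart in front of the work surface, level with it; the furniture and walls round the work are solid. World frame = base frame: x ahead of the robot, y to its left, z up, the work surface at z = 0. Lengths are in m, angles in rad, forces in N, time in s.
With the tool pointing down it reaches from about 0.3 to 0.775 m from the base axis. Payload 14.6 kg.
Tool frame: the origin (TCP) lies at the very end of the fingers, on their centre line; the grasp point (between the pads) lies 19 mm behind it; z points along the fingers, y is the line along which they close (so a half turn about z gives the same grasp; the last joint's range is limited). The gripper opens to 94 mm and grips with 3 to 60 N. Pads are 16 mm wide; open, the fingers measure 119 mm over their backs; the gripper's body (75 mm by 177 mm) begins 78 mm behind the grasp point.
Start: joints at [1.262, 0.3, 1.521, -0, 1.321, -0.067], TCP at [0.132, 0.534, 0.205] pointing down, gripper open.
Joint ranges: [-3.03, 3.03], [-0.79, 2.21], [0.23, 2.52], [-1.04, 4.18], [0, 3.07], [-2.55, 2.55]. Speed limits (rad/s): [2.22, 2.22, 2.57, 3.14, 3.14, 3.14].

## Interface

Orientations are given as [roll, pitch, yaw] about the fixed x, y, z axes, in that order (R = Rz(yaw) Ry(pitch) Rx(roll)).
In Python, from station import * gives the robot as it stands.
- The arm moves only by the tool jog_arm, never from a script. Its argument "rows" is a list of rows, each a list of 3 entries, a list of its own where there are three numbers: the shift along the tool's x, y, z in m, then the turn about the tool's z in degrees, then the finger opening in m, from 0 to 0.094. A call has 1 to 12 rows; each row shifts and turns the commanded pose from where the row before left it, along the tool's axes as they then stand; what a row does not reach is not made up. A row lasts 1/12 s, in which the tool goes at most 41.7 mm and 7.16 degrees, less where a joint would pass 70% of its speed; a pose out of reach is approached as far as the arm can. A call is refused whole if a number of a shift passes 0.0417 or a number of a turn 7.16, either way. A call with a gripper value outside its range is refused whole. The fingers move at their own pace and stop on an object; "squeeze" is the grip in N (left out, the last holds). Time passes only in rows, so rows that do not move let the fingers close. It gives the time, the measured TCP pose, the force, the opening and the grip force at its end, in the units of the state.
- get_obs(): the state, without advancing time (a new reading comes with each control period).
- camera(name): name is "side" or "top" or "wrist"; returns a dict with "image" (384x512x3 uint8, red, green, blue), "range_z" (384x512 float32, m along the optical axis (not along the pixel's ray), 0 where there is no reading), "K" (3x3 intrinsics, pixels), "world_from_camera" (4x4, takes a point from camera to world coordinates); the wrist camera has in their place "T_tool_cam" (4x4, takes a point from camera to tool coordinates, whose origin is the TCP and whose axes are the flange's). Camera axes: x right, y up, looking along -z (the intrinsics and any distortion apply to the point x, -y, -z); pixel columns grow to the right and rows downward; lengths in m; the calibration is good to about 2 mm. The wrist camera is an equidistant fisheye: a pixel r from the principal point sees the ray r / f radians off the axis. A picture is of the moment at which its call begins: read the wrist's pose just before it.
- hand_in(): hands the job in; it is judged then, once.
Trained networks look in a picture, given as the dict that the camera call returned (one of the last four; its "shot" number tells which), for a name from the list of things; names that differ only in an ending like _2 or _b are one class to them, and where a whole thing is asked for, a point or a joint stands for the part that bears it (a point fixed in the world has none). Each returns a list of dicts, best first, with "p" (0 to 1); they miss things now and then, are a little off and sometimes report something else, mostly with a low value. They report only what shows in the picture. A call takes as long as a camera call.
- search_frame(label, picture): "at" ([column, row] as shares, 0 to 1, of the picture: columns of its width, rows of its height, amid what is visible of it).
- spot_point(label, picture): "at" ([column, row] as shares, 0 to 1, of the picture: columns of its width, rows of its height: a listed point, or the origin of a listed thing).
The state is a dict: "time_s": time; "qpos": joint angles; "joint_vel": joint speeds; "tau": joint torques, N m; "ee_pos": TCP position; "eef_rot": TCP orientation; "force": force on the tool from outside, world axes, zero at the start; "moment": the same for the moment, N m; "grip_width": finger opening in m; "grip_force": force on a finger pad.
Only numpy, scipy, OpenCV 4.12 (cv2) and the standard library are available. Lean on these libraries where they do the work, as an engineer would, in place of code of your own. Each camera call takes 0.05 s, during which the arm holds its last target. There are 200 camera calls.

## Working session

There is one attempt and no reset: what is moved stays moved. The work goes in short steps, Python scripts to look and compute and a tool call to move; the robot and the scene stay as the last step left them, time stands still between calls to the robot, and variables do not carry over. Pictures are saved under pics/ and viewed, at most 11 in all, crops included, and the job is handed in when it is done.

Besides the shell and the picture viewer there is one more tool, called after ">>>" as name(argument=value, ...), one argument or row to a line, values as JSON. jog_arm: Moves the arm, as the interface text tells. Its arguments: {"type":"object","properties":{"rows":{"type":"array","items":{"type":"array"}},"squeeze":{"type":"number"}},"required":["rows"]}

```bash
ls; mkdir -p pics
cat > h.py <<'E'
import numpy as np, cv2
from station import *
from scipy.spatial.transform import Rotation as R
def w(pic,at,z=None):
    """world point of share coords 'at' in top/side; on plane z or by range"""
    H,W=pic["image"].shape[:2]; K=pic["K"]; T=np.array(pic["world_from_camera"])
    u,v=at[0]*W,at[1]*H
    d=np.array([(u-K[0][2])/K[0][0],-(v-K[1][2])/K[1][1],-1.])
    dw=T[:3,:3]@d
    if z is None: s=float(np.median(pic["range_z"][int(v)-1:int(v)+2,int(u)-1:int(u)+2]))
    else: s=(z-T[2,3])/dw[2]
    return T[:3,3]+s*dw
def save(pic,n): cv2.imwrite(f"pics/{n}.png",cv2.cvtColor(pic["image"],cv2.COLOR_RGB2BGR))
E
python3 - <<'E'
from h import *
o=get_obs(); print(o["time_s"],o["ee_pos"],o["eef_rot"],o["force"],o["grip_width"])
Z=dict(gauge=.058,gauge_head=.058,rod_end=.058,stand=0,wheel=0,valve_hole=.036)
for n in("top","side"):
    c=camera(n); save(c,n+"0"); print(n,np.round(c["K"],1).tolist(),np.round(c["world_from_camera"],3).tolist())
    for l in Z:
        for r in spot_point(l,c)[:2]: print(l,round(r["p"],2),np.round(np.array(r["at"])*[512,384],1),np.round(w(c,r["at"],Z[l]),4),np.round(w(c,r["at"]),4))
E
```

```text
pics
0.0 [0.13162167 0.53375292 0.20489086] [-3.14043944e+00 -5.20252627e-05  2.89980730e+00] [ 0.76407222 -0.02939815 -0.07940931] 0.09399285319504407
top [[380.1, 0.0, 253.5], [0.0, 380.1, 191.7], [0.0, 0.0, 1.0]] [[-0.029, 0.997, -0.075, 0.44], [-0.999, -0.03, -0.015, 0.035], [-0.017, 0.074, 0.997, 1.034], [0.0, 0.0, 0.0, 1.0]]
gauge 0.73 [196.4 201. ] [0.494 0.197 0.058] [0.4952 0.2005 0.0365]
gauge 0.57 [317.4 129.4] [ 0.6708 -0.1216  0.058 ] [ 0.6618 -0.1155  0.0963]
gauge_head 0.75 [318.  210.8] [ 0.4595 -0.1144  0.058 ] [ 0.4592 -0.1123  0.0715]
rod_end 0.6 [365.5 214.5] [ 0.4466 -0.2348  0.058 ] [ 0.4469 -0.2505  0.0013]
stand 0.7 [333.5 208.9] [ 0.4646 -0.1654  0.    ] [ 0.463  -0.1517  0.0707]
wheel 0.7 [214.6 195.5] [0.5107 0.1566 0.    ] [0.5074 0.1508 0.0493]
valve_hole 0.87 [195.6 203.6] [0.4884 0.2029 0.036 ] [0.4884 0.2028 0.0364]
side [[481.5, 0.0, 256.1], [0.0, 481.5, 191.7], [0.0, 0.0, 1.0]] [[-0.982, 0.127, -0.141, 0.365], [-0.189, -0.604, 0.775, 0.962], [0.013, 0.787, 0.617, 0.823], [0.0, 0.0, 0.0, 1.0]]
gauge 0.6 [286.8 170. ] [ 0.4756 -0.1098  0.058 ] [ 0.4782 -0.1352  0.0399]
gauge_head 0.63 [287.5 171.5] [ 0.4729 -0.1032  0.058 ] [ 0.4721 -0.0959  0.0633]
gauge_head 0.54 [168.  290.6] [0.6535 0.3592 0.058 ] [0.6687 0.3275 0.0179]
stand 0.82 [292.1 174.1] [ 0.4661 -0.1739  0.    ] [ 0.4592 -0.0961  0.0564]
wheel 0.57 [255.7 252.1] [0.5097 0.159  0.    ] [0.5033 0.1946 0.0364]
valve_hole 0.62 [262.2 251.4] [0.4892 0.189  0.036 ] [0.4881 0.1962 0.0434]
```

Run:
```python
import cv2
a=cv2.imread("pics/top0.png")[130:270,150:410]
cv2.imwrite("pics/top0c.png",cv2.resize(a,None,fx=3,fy=3,interpolation=cv2.INTER_CUBIC))
```

```text
(no output)
```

View pics/top0c.png

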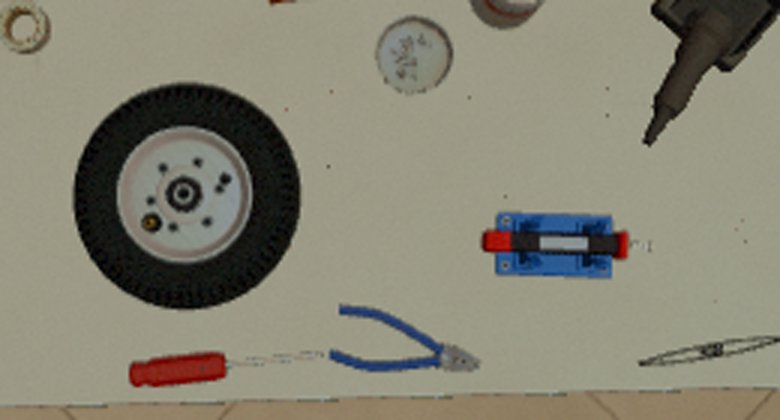

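View pics/side0.png

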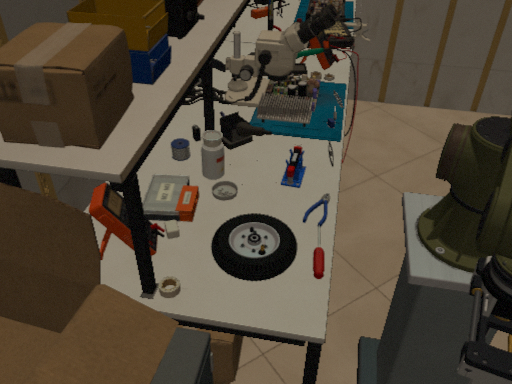

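The top view shows the wheel's hub at about (211,195) px and the brass stem in its hole at about (200,204). The gauge lies in its stand with the head at about (316,210), and the tail and rod end point right to about (366,214), which is -y. The side view agrees: gauge at (290,170), wheel at (255,246), and the shelf is far back. Next I'll look at the stem from close above with the wrist camera.

```bash
cat >> h.py <<'E'
def plan(pos,yaw,n,g,start=None):
    """rows in tool axes, from the measured pose (or start=(pos,yaw)) to pos,yaw in n rows"""
    o=get_obs(); p=np.array(o["ee_pos"]) if start is None else np.array(start[0]); y=o["eef_rot"][2] if start is None else start[1]
    d=(y-yaw+np.pi)%(2*np.pi)-np.pi; rows=[]; cy=y; c=p.copy()
    for i in range(n):
        s=(np.array(pos)-c)/(n-i); Rm=R.from_euler('xyz',[np.pi,0,cy]).as_matrix()
        t=np.round(Rm.T@s,4); a=round(np.degrees(d)/n,2)
        rows.append([t.tolist(),a,g]); c=c+Rm@t; cy-=np.radians(a)
    print(str(rows).replace(" ","")); return c,cy
E
python3 - <<'E'
from h import *
c=camera("wrist"); print(np.round(c["T_tool_cam"],4).tolist(), np.round(c["K"],1).tolist())
plan([.45,.19,.2],np.pi/2,12,.03)
E
```

```text
[[0.0004, 0.9584, 0.2853, 0.0833], [1.0, 0.0, -0.0015, -0.0004], [-0.0015, 0.2853, -0.9584, -0.1787], [0.0, 0.0, 0.0, 1.0]] [[297.3, 0.0, 256.0], [0.0, 297.3, 193.3], [0.0, 0.0, 1.0]]
[[[-0.0326,-0.0215,0.0005],np.float64(6.35),0.03],[[-0.0348,-0.0177,0.0005],np.float64(6.35),0.03],[[-0.0365,-0.0138,0.0004],np.float64(6.35),0.03],[[-0.0378,-0.0097,0.0005],np.float64(6.35),0.03],[[-0.0387,-0.0054,0.0004],np.float64(6.35),0.03],[[-0.039,-0.0011,0.0005],np.float64(6.35),0.03],[[-0.0389,0.0032,0.0004],np.float64(6.35),0.03],[[-0.0383,0.0075,0.0005],np.float64(6.35),0.03],[[-0.0373,0.0117,0.0004],np.float64(6.35),0.03],[[-0.0358,0.0158,0.0005],np.float64(6.35),0.03],[[-0.0338,0.0196,0.0004],np.float64(6.35),0.03],[[-0.0314,0.0233,0.0005],np.float64(6.35),0.03]]
```

>>> jog_arm(
  rows=[
    [[-0.0326,-0.0215,0.0005],6.35,0.0],
    [[-0.0348,-0.0177,0.0005],6.35,0.0],
    [[-0.0365,-0.0138,0.0004],6.35,0.0],
    [[-0.0378,-0.0097,0.0005],6.35,0.0],
    [[-0.0387,-0.0054,0.0004],6.35,0.0],
    [[-0.039,-0.0011,0.0005],6.35,0.0],
    [[-0.0389,0.0032,0.0004],6.35,0.0],
    [[-0.0383,0.0075,0.0005],6.35,0.0],
    [[-0.0373,0.0117,0.0004],6.35,0.0],
    [[-0.0358,0.0158,0.0005],6.35,0.0],
    [[-0.0338,0.0196,0.0004],6.35,0.0],
    [[-0.0314,0.0233,0.0005],6.35,0.0],
  ],
)

```text
time_s: 1.75
ee_pos: [0.4511, 0.1883, 0.2002]
eef_rot: [3.141, -0.0, 1.564]
force: [0.1, 0.7, -0.1]
grip_width: 0.0172
grip_force: 0.0
```

>>> jog_arm(
  rows=[
    [[-0.015,0.01,0.02],0,0.0],
    [[-0.015,0.01,0.02],0,0.0],
    [[-0.015,0.009,0.02],0,0.0],
    [[-0.015,0.009,0.01],0,0.0],
    [[0,0,0],0,0.0],
    [[0,0,0],0,0.0],
  ],
)

```text
time_s: 2.25
ee_pos: [0.4879, 0.1296, 0.1298]
eef_rot: [-3.141, 0.0, 1.568]
force: [0.8, 0.2, 0.1]
grip_width: 0.0005
grip_force: 0.0
```

```bash
cat >> h.py <<'E'
def wr():
    o=get_obs(); c=camera("wrist"); T=np.eye(4); T[:3,:3]=R.from_euler('xyz',o["eef_rot"]).as_matrix(); T[:3,3]=o["ee_pos"]
    c["W"]=T@np.array(c["T_tool_cam"]); return c
def ray(c,px):
    K=c["K"]; a=(px[0]-K[0][2])/K[0][0]; b=(px[1]-K[1][2])/K[1][1]; r=np.hypot(a,b)+1e-9
    d=np.array([np.sin(r)*a/r,-np.sin(r)*b/r,-np.cos(r)]); return c["W"][:3,3],c["W"][:3,:3]@d
def wz(c,px,z=None):
    o,d=ray(c,px)
    if z is None:
        a=c["W"][:3,:3].T@d; return o+d*c["range_z"][int(px[1]),int(px[0])]/-a[2]
    return o+d*(z-o[2])/d[2]
def cloud(c):
    K=c["K"];v,u=np.mgrid[:384,:512]; a=(u-K[0][2])/K[0][0]; b=(v-K[1][2])/K[1][1]; r=np.hypot(a,b)+1e-9
    t=np.tan(np.minimum(r,1.5))/r; P=np.stack([t*a,-t*b,-np.ones_like(r)],-1)*c["range_z"][...,None]
    return P@c["W"][:3,:3].T+c["W"][:3,3]
E
python3 - <<'E'
from h import *
o=get_obs(); print(o["time_s"],o["ee_pos"],o["eef_rot"],o["force"])
c=wr(); save(c,"w1")
r=spot_point("valve_hole",c); print([(x["p"],np.array(x["at"])*[512,384]) for x in r[:2]])
px=np.array(r[0]["at"])*[512,384]; h=wz(c,px,.036); print("hole",h)
r=spot_point("wheel",c); print([(x["p"],wz(c,np.array(x["at"])*[512,384],0)) for x in r[:2]])
P=cloud(c); m=(np.hypot(P[...,0]-h[0],P[...,1]-h[1])<.02)&(P[...,2]>.045)&(P[...,2]<.08)
print(m.sum(),P[m][np.argsort(-P[m][:,2])][:30].round(4).tolist())
u,v=px.astype(int); cv2.imwrite("pics/w1c.png",cv2.resize(cv2.cvtColor(c["image"],4)[max(v-60,0):v+60,max(u-80,0):u+80],None,fx=5,fy=5,interpolation=2)); print(max(u-80,0),max(v-60,0))
E
```

```text
2.25 [0.48793168 0.12962438 0.12979729] [-3.14075714e+00  6.57251682e-05  1.56836711e+00] [0.79877899 0.24630829 0.06647186]
[(0.57, array([256.2048, 129.6   ]))]
hole [0.48834651 0.19262521 0.036     ]
[(0.93, array([0.51111905, 0.16017917, 0.        ]))]
110 [[0.4865, 0.1924, 0.0597], [0.4857, 0.1915, 0.0595], [0.4873, 0.1923, 0.0594], [0.4873, 0.1906, 0.0593], [0.489, 0.1915, 0.0591], [0.4882, 0.1915, 0.0591], [0.4898, 0.1931, 0.059], [0.4898, 0.1906, 0.059], [0.4865, 0.1931, 0.059], [0.4865, 0.1906, 0.059], [0.4907, 0.1897, 0.0589], [0.4882, 0.1906, 0.0588], [0.489, 0.194, 0.0588], [0.4873, 0.1914, 0.0587], [0.4882, 0.188, 0.0587], [0.4882, 0.1931, 0.0586], [0.4873, 0.1889, 0.0586], [0.4873, 0.188, 0.0585], [0.4907, 0.1923, 0.0585], [0.4907, 0.1889, 0.0585], [0.4907, 0.1931, 0.0585], [0.4873, 0.1931, 0.0585], [0.4873, 0.1939, 0.0584], [0.4898, 0.1914, 0.0584], [0.489, 0.1897, 0.0584], [0.4857, 0.1906, 0.0584], [0.4907, 0.1914, 0.0583], [0.489, 0.1905, 0.0583], [0.4898, 0.1922, 0.0582], [0.4882, 0.1939, 0.0582]]
176 69
```

View pics/w1c.png

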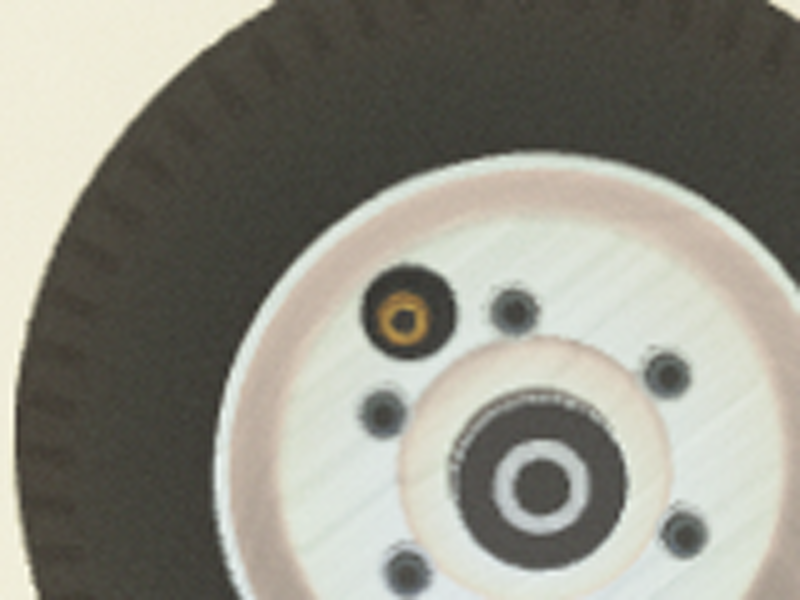

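The stem shows as a brass ring at crop (404,320), which is pixel (256.4,132.6), slightly below the middle of its hole. Its tip is at about z = 0.059. Next I'll look at the gauge.

>>> jog_arm(
  rows=[
    [[-0.03,-0.003,-0.004],0,0.0],
    [[-0.033,-0.003,-0.004],0,0.0],
    [[-0.033,-0.003,-0.004],0,0.0],
    [[-0.033,-0.003,-0.004],0,0.0],
    [[-0.033,-0.003,-0.004],0,0.0],
    [[-0.033,-0.003,-0.004],0,0.0],
    [[-0.033,-0.003,-0.004],0,0.0],
    [[-0.033,-0.003,-0.004],0,0.0],
    [[-0.033,-0.003,-0.004],0,0.0],
    [[-0.033,-0.001,-0.004],0,0.0],
    [[0,0,0],0,0.0],
    [[0,0,0],0,0.0],
  ],
)

```text
time_s: 3.4
ee_pos: [0.4598, -0.1975, 0.1706]
eef_rot: [3.14, 0.0, 1.568]
force: [0.3, 1.0, -0.7]
grip_width: 0.0004
grip_force: 0.0
```

Run:
```python
from h import *
o=get_obs(); print(o["time_s"],o["ee_pos"],o["eef_rot"])
c=wr(); save(c,"w2")
for l,z in(("gauge_head",.058),("rod_end",.058),("stand",0)):
    for x in spot_point(l,c)[:2]:
        px=np.array(x["at"])*[512,384]; print(l,round(x["p"],2),px.round(1),wz(c,px,z).round(4))
P=cloud(c)
# red mask, handle top points
im=c["image"].astype(int); red=(im[...,0]>110)&(im[...,1]<60)&(P[...,2]>.06)
n,lab,st,ce=cv2.connectedComponentsWithStats(red.astype(np.uint8))
for i in range(1,n):
    if st[i,4]>60:
        q=P[lab==i]; q=q[q[:,2]>np.median(q[:,2])-.004]; print("red",st[i],q.mean(0).round(4),np.percentile(q,[2,98],axis=0).round(4).tolist())
hm=(P[...,2]>.064)&(P[...,2]<.076)&(im.sum(2)<150); q=P[hm]
if len(q): print("dark",len(q),np.percentile(q,[2,50,98],axis=0).round(4).tolist())
cv2.imwrite("pics/w2c.png",cv2.resize(cv2.cvtColor(c["image"],4)[20:320,110:400],None,fx=2,fy=2,interpolation=2))
```

```text
3.4 [ 0.45976919 -0.19751318  0.17064257] [3.14043791e+00 4.19199763e-04 1.56827918e+00]
gauge_head 0.82 [261.4 102.3] [ 0.4655 -0.1092  0.058 ]
rod_end 0.67 [251.6 224.8] [ 0.4553 -0.2355  0.058 ]
stand 0.92 [258.4 151.2] [ 0.4631 -0.1659  0.    ]
dark 352 [[0.6181, -0.3378, 0.0642], [0.7018, -0.2737, 0.069], [0.7189, -0.1875, 0.0755]]
```

View pics/w2c.png

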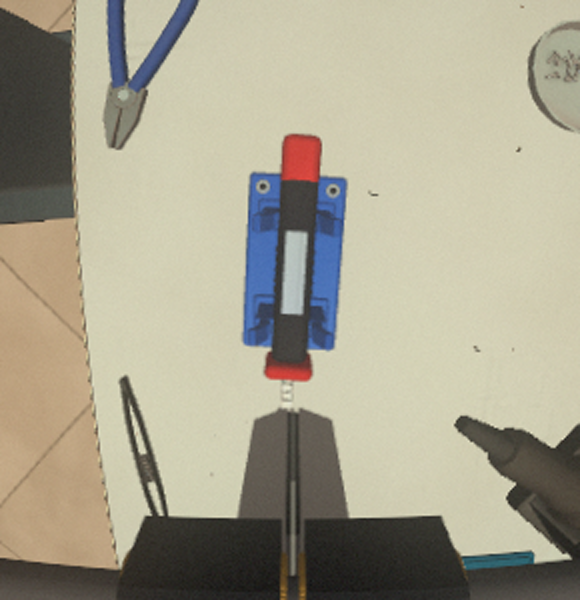

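The gauge head's front edge is at crop (301,136) and the tail cap's end at (288,380). The rod sticks out below the cap, partly hidden by the closed fingers. The side cutter and tweezers are clear to the sides.

Run:
```python
from h import *
c=wr(); f=lambda X,Y:(110+X/2-.25,20+Y/2-.25)
P=cloud(c); print("range z on handle", [P[int(f(295,y)[1]),int(f(295,y)[0])].round(4).tolist() for y in(160,200,270,330)])
a=wz(c,f(301.5,136),.068); b=wz(c,f(288.5,380),.0705)
l=wz(c,f(283,170),.07);r=wz(c,f(321,170),.07); print("head L/R",l.round(4),r.round(4),(l+r)/2)
l2=wz(c,f(274,340),.07);r2=wz(c,f(311,340),.07); print("tail L/R",l2.round(4),r2.round(4),(l2+r2)/2)
u=((l2+r2)-(l+r))[:2]; u/=np.linalg.norm(u); print("axis",u,"yaw",np.degrees(np.arctan2(u[1],u[0])))
print(a.round(4),b.round(4),np.linalg.norm((b-a)[:2]))
print("head est from front",a[:2]+.014*u,"from cap",b[:2]-.106*u)
```

```text
range z on handle [[0.4609, -0.1045, 0.0691], [0.4609, -0.1233, 0.0689], [0.461, -0.1565, 0.0693], [0.461, -0.1862, 0.0686]]
head L/R [ 0.4556 -0.1099  0.07  ] [ 0.4731 -0.1098  0.07  ] [ 0.4643688  -0.10984709  0.07      ]
tail L/R [ 0.4511 -0.1916  0.07  ] [ 0.4691 -0.1916  0.07  ] [ 0.46007225 -0.19158808  0.07      ]
axis [-0.05249052 -0.99862142] yaw -93.00886791762522
[ 0.4641 -0.0938  0.068 ] [ 0.4581 -0.2121  0.0705] 0.11847041723306594
head est from front [ 0.4633931  -0.10775363] from cap [ 0.46367314 -0.10623648]
```

>>> jog_arm(
  rows=[
    [[0,0,0],2.9,0.0],
    [[-0.025,0,0],0,0.0],
    [[-0.025,0,0],0,0.0],
    [[-0.025,0,0.01],0,0.0],
    [[0,0,0.03],0,0.0],
    [[0,0,0.03],0,0.0],
    [[0,0,0.03],0,0.0],
    [[0,0,0.029],0,0.0],
    [[0,0,0],0,0.0],
    [[0,0,0],0,0.0],
  ],
)

```text
time_s: 4.48
ee_pos: [0.4556, -0.2711, 0.0407]
eef_rot: [-3.14, -0.001, 1.52]
force: [0.8, -0.6, 1.3]
grip_width: 0.0006
grip_force: 0.0
```

Run:
```python
from h import *
o=get_obs(); print(o["ee_pos"],o["eef_rot"],o["force"])
h=np.array([.4645,-.1075]); u=np.array([-.0525,-.9986]); n=np.array([.9986,-.0525])
d=np.array(o["ee_pos"][:2])-h; print("d",d@u,"off",d@n)
c=wr(); save(c,"w3")
for x in spot_point("rod_end",c)[:2]:
    px=np.array(x["at"])*[512,384]; q=wz(c,px,.058); print(x["p"],px,q,(q[:2]-h)@u,(q[:2]-h)@n)
for x in spot_point("gauge_head",c)[:2]:
    px=np.array(x["at"])*[512,384]; print(x["p"],wz(c,px,.058))
cv2.imwrite("pics/w3c.png",cv2.resize(cv2.cvtColor(c["image"],4)[100:300,156:356],None,fx=3,fy=3,interpolation=2))
```

```text
[ 0.45564493 -0.2710669   0.04072657] [-3.13968184e+00 -1.20131722e-03  1.52023343e+00] [ 0.82303064 -0.62078989  1.33104258]
d 0.1638027938424049 off -0.00025540691981153045
0.71 [252.8256 200.1024] [ 0.45559736 -0.2397952   0.058     ] 0.13257737993401958 -0.001944677421655253
```

View pics/w3c.png

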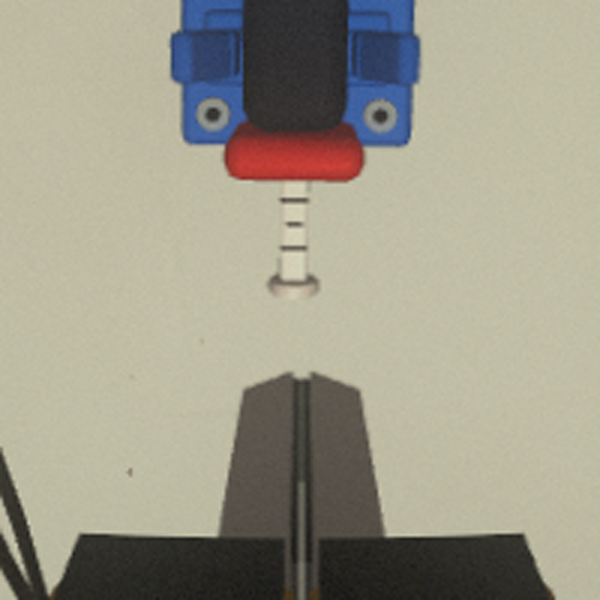

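The button is at crop (293,287) with the rod about 23 mm out. The fingers are lined up in front of it, about 1–2 mm off centre. I'll push now.

>>> jog_arm(
  rows=[
    [[0.01,-0.001,0],0,0.0],
    [[0.01,-0.0005,0],0,0.0],
    [[0.004,0,0],0,0.0],
    [[0.004,0,0],0,0.0],
    [[0.004,0,0],0,0.0],
    [[0.004,0,0],0,0.0],
    [[0.004,0,0],0,0.0],
    [[0.004,0,0],0,0.0],
    [[0.003,0,0],0,0.0],
    [[0.001,0,0],0,0.0],
    [[0,0,0],0,0.0],
  ],
)

```text
time_s: 5.55
ee_pos: [0.4568, -0.2237, 0.0409]
eef_rot: [-3.141, -0.0, 1.519]
force: [0.0, -1.0, 0.2]
grip_width: 0.0003
grip_force: 0.0
```

>>> jog_arm(
  rows=[
    [[0.001,0,0],0,0.0],
    [[0.001,0,0],0,0.0],
    [[0.001,0,0],0,0.0],
    [[0,0,0],0,0.0],
    [[0,0,0],0,0.0],
  ],
)

```text
time_s: 5.97
ee_pos: [0.4569, -0.2209, 0.0409]
eef_rot: [-3.142, -0.0, 1.519]
force: [-0.3, 0.2, 0.5]
grip_width: 0.0002
grip_force: 0.0
```

Run:
```python
from h import *
o=get_obs(); print(o["ee_pos"],o["eef_rot"],o["force"])
h=np.array([.4645,-.1075]); u=np.array([-.0525,-.9986]); n=np.array([.9986,-.0525])
d=np.array(o["ee_pos"][:2])-h; print("d",d@u,"off",d@n)
c=wr(); save(c,"w4")
for l in("rod_end","gauge_head"):
  for x in spot_point(l,c)[:2]:
    px=np.array(x["at"])*[512,384]; q=wz(c,px,.058); print(l,x["p"],px,q,(q[:2]-h)@u,(q[:2]-h)@n)
cv2.imwrite("pics/w4c.png",cv2.resize(cv2.cvtColor(c["image"],4)[0:300,156:356],None,fx=2,fy=2,interpolation=2))
```

```text
[ 0.45688066 -0.22089046  0.04093939] [-3.14154608e+00 -8.88567024e-05  1.51923362e+00] [-0.32414096  0.24922734  0.46824943]
d 0.1136317298686432 off -0.0016556731313067822
gauge_head 0.78 [255.7952  45.1968] [ 0.46294485 -0.10346662  0.058     ] -0.003946085054787724 -0.0017647280044512477
```

View pics/w4c.png

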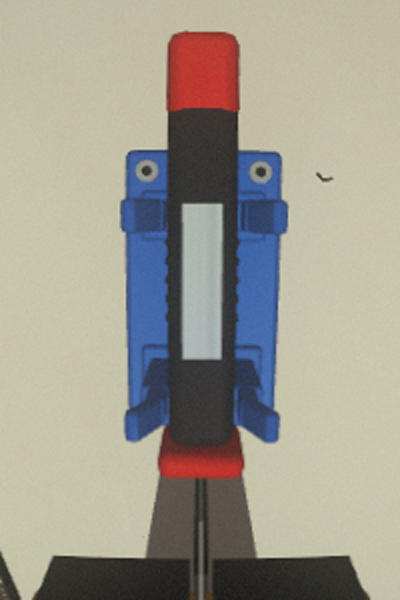

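The rod no longer shows beyond the fingers and the cap is almost at the saddle. I'll keep pushing until the force rises.

>>> jog_arm(
  rows=[
    [[0.001,0,0],0,0.0],
    [[0.001,0,0],0,0.0],
    [[0.001,0,0],0,0.0],
    [[0,0,0],0,0.0],
    [[0,0,0],0,0.0],
  ],
)

```text
time_s: 6.53
ee_pos: [0.4571, -0.2182, 0.041]
eef_rot: [3.141, 0.001, 1.519]
force: [0.5, -4.3, -0.1]
grip_width: 0.0003
grip_force: 2.2
```

>>> jog_arm(
  rows=[
    [[0.001,0,0],0,0.0],
    [[0.001,0,0],0,0.0],
    [[0,0,0],0,0.0],
    [[0,0,0],0,0.0],
  ],
)

```text
time_s: 6.87
ee_pos: [0.4573, -0.2177, 0.0413]
eef_rot: [3.14, 0.003, 1.519]
force: [-2.7, -17.1, -1.4]
grip_width: 0.0005
grip_force: 8.5
```

>>> jog_arm(
  rows=[
    [[-0.005,0,0],0,0.0],
    [[-0.01,0,0],0,0.0],
    [[0,0,-0.025],0,0.0],
    [[0,0,-0.025],0,0.0],
    [[0,0,-0.025],0,0.04],
    [[0.01,0,-0.025],0,0.04],
    [[0.03,0,0],0,0.04],
    [[0.03,0.001,0],0,0.04],
    [[0,0,0],0,0.04],
    [[0,0,0],0,0.04],
  ],
)

```text
time_s: 7.7
ee_pos: [0.4612, -0.1603, 0.1411]
eef_rot: [3.141, -0.0, 1.521]
force: [0.4, 0.4, -0.4]
grip_width: 0.037
grip_force: 0.0
```

Run:
```python
from h import *
o=get_obs(); print(o["time_s"],o["ee_pos"],o["eef_rot"],o["force"])
h=np.array([.4645,-.1075]); u=np.array([-.0525,-.9986]); n=np.array([.9986,-.0525])
c=wr(); save(c,"w5")
for l in("rod_end","gauge_head"):
  for x in spot_point(l,c)[:2]:
    px=np.array(x["at"])*[512,384]; q=wz(c,px,.058); print(l,x["p"],px,q,(q[:2]-h)@u,(q[:2]-h)@n)
hsv=cv2.cvtColor(c["image"],cv2.COLOR_RGB2HSV); m=((hsv[...,0]<8)|(hsv[...,0]>172))&(hsv[...,1]>170)&(hsv[...,2]>60)
nn,lab,st,ce=cv2.connectedComponentsWithStats(m.astype(np.uint8))
for i in range(1,nn):
    if st[i,4]>80: print(st[i],ce[i], [wz(c,p,.07).round(4).tolist() for p in ((ce[i][0],st[i][1]-.5),ce[i],(ce[i][0],st[i][1]+st[i][3]-.5))])
cv2.imwrite("pics/w5c.png",cv2.resize(cv2.cvtColor(c["image"],4)[60:300,156:356],None,fx=2.5,fy=2.5,interpolation=2))
```

```text
7.7 [ 0.46115201 -0.16034383  0.14110866] [ 3.14145880e+00 -2.78776422e-04  1.52123338e+00] [ 0.39497004  0.39801696 -0.41561813]
gauge_head 0.66 [254.6176 132.9024] [ 0.46312099 -0.09946842  0.058     ] -0.007947938636781244 -0.0017987334291982035
[246 120  20  24 409] [255.50122249 132.19070905] [[0.4645, -0.0872, 0.07], [0.464, -0.0979, 0.07], [0.4635, -0.1075, 0.07]]
[243 243  24   6 115] [254.10434783 245.95652174] [[0.4577, -0.1988, 0.07], [0.4575, -0.2024, 0.07], [0.4574, -0.2051, 0.07]]
```

View pics/w5c.png

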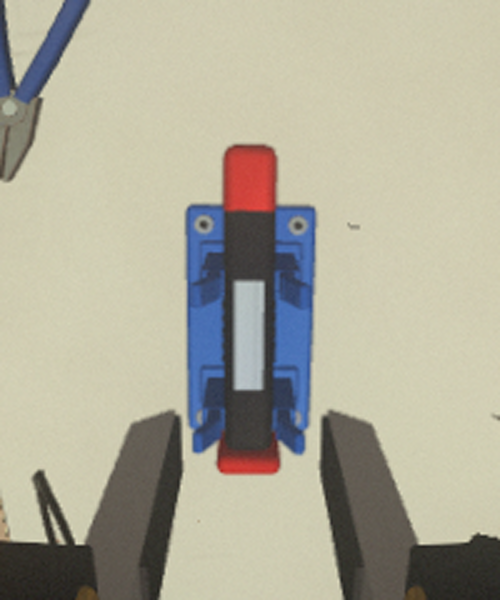

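The rod is fully in: nothing shows behind the cap. The head's front edge is at crop (249,146), so the head is at about (0.4638, -0.101). I'll grip there.

>>> jog_arm(
  rows=[
    [[0.03,0,0.01],0,0.045],
    [[0.0295,-0.0004,0.02],0,0.045],
    [[0,0,0.025],0,0.045],
    [[0,0,0.025],0,0.045],
    [[0,0,0.022],0,0.045],
    [[0,0,0],0,0.045],
    [[0,0,0],0,0.0],
    [[0,0,0],0,0.0],
    [[0,0,0],0,0.0],
    [[0,0,0],0,0.0],
    [[0,0,0],0,0.0],
    [[0,0,0],0,0.0],
  ],
  squeeze=40,
)

```text
time_s: 8.85
ee_pos: [0.4642, -0.1019, 0.0398]
eef_rot: [3.14, 0.001, 1.519]
force: [-0.5, 0.2, 5.6]
grip_width: 0.0178
grip_force: 40.0
```

>>> jog_arm(
  rows=[
    [[0,0,-0.015],0,0.0],
    [[0,0,-0.02],0,0.0],
    [[0,0,-0.02],0,0.0],
    [[0,0,-0.02],0,0.0],
    [[0.02,0,0],0,0.0],
    [[0.03,0.002,0],0,0.0],
    [[0.03,0.002,0],0,0.0],
    [[0.03,0.002,0],0,0.0],
    [[0.03,0.002,0],0,0.0],
    [[0.03,0.001,0],0,0.0],
    [[0.03,0,0],0,0.0],
    [[0.03,0,0],0,0.0],
  ],
)

```text
time_s: 9.85
ee_pos: [0.4843, 0.1291, 0.1141]
eef_rot: [3.142, 0.0, 1.519]
force: [-0.0, -0.2, -0.5]
grip_width: 0.0179
grip_force: 40.0
```

>>> jog_arm(
  rows=[
    [[0.03,0,0],0,0.0],
    [[0.02,0,0],0,0.0],
    [[0.013,0,0],0,0.0],
    [[0,0,0],0,0.0],
    [[0,0,0],0,0.0],
  ],
)

```text
time_s: 10.27
ee_pos: [0.4876, 0.1903, 0.1138]
eef_rot: [-3.141, 0.0, 1.52]
force: [0.3, -0.6, -1.4]
grip_width: 0.0177
grip_force: 40.0
```

Run:
```python
from h import *
o=get_obs(); print(o["time_s"],o["ee_pos"],o["eef_rot"],o["force"],o["moment"])
c=wr(); save(c,"w6"); P=cloud(c); h=np.array([.4885,.1913])
s=camera("side"); save(s,"s6")
for l in("chuck_mouth","gauge_head","valve_hole"):
  for n,k in(("w",c),("s",s)):
    for x in spot_point(l,k)[:1]:
      px=np.array(x["at"])*[512,384]; print(l,n,x["p"],px,(wz(c,px,.115-.0) if n=="w" else w(s,x["at"],.07)).round(4))
a=cv2.cvtColor(c["image"],4)[60:260,156:356]; b=cv2.cvtColor(s["image"],4)[190:290,200:300]
cv2.imwrite("pics/s6c.png",np.hstack([cv2.resize(a,(400,400)),cv2.resize(b,(400,400),interpolation=2)]))
```

```text
10.2667 [0.48758719 0.19031334 0.11381442] [-3.14123789e+00  2.90605775e-04  1.52004586e+00] [ 0.34778487 -0.60390631 -1.35776753] [-0.06553218  0.06983143  0.01034203]
chuck_mouth w 0.86 [255.1808 224.2944] [0.4877 0.2    0.115 ]
chuck_mouth s 0.66 [262.2976 236.3904] [0.4922 0.1755 0.07  ]
gauge_head w 0.6 [252.5184 246.6048] [0.4851 0.184  0.115 ]
gauge_head s 0.81 [263.1168 222.2976] [0.4989 0.128  0.07  ]
valve_hole w 0.87 [256.6144 198.7968] [0.4895 0.2172 0.115 ]
valve_hole s 0.91 [261.2224 251.904 ] [0.4857 0.2244 0.07  ]
```

View pics/s6c.png

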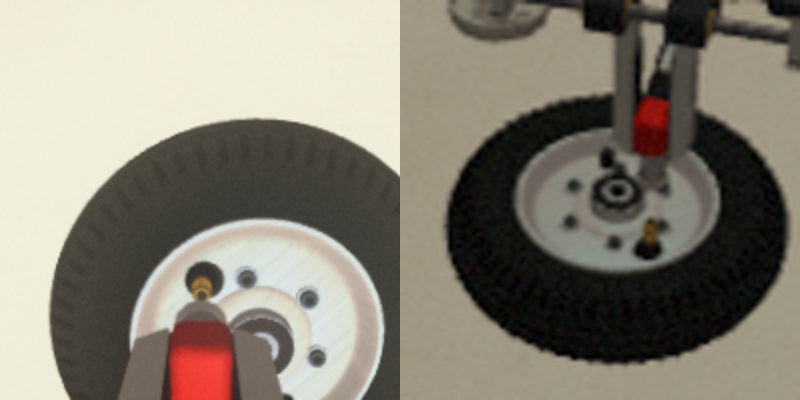

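The wrist view shows the stem just ahead of the chuck, and the side view shows the chuck hanging straight above it. The computed mouth is (0.4878,0.1906) and the stem (0.489,0.191). I'll correct by about 1 mm and descend.

>>> jog_arm(
  rows=[
    [[0.0005,0.001,0.008],0,0.0],
    [[0,0,0.01],0,0.0],
    [[0,0,0.008],0,0.0],
    [[0,0,0.004],0,0.0],
    [[0,0,0.003],0,0.0],
    [[0,0,0.002],0,0.0],
    [[0,0,0],0,0.0],
  ],
)

```text
time_s: 11.25
ee_pos: [0.4886, 0.191, 0.0785]
eef_rot: [-3.141, 0.0, 1.519]
force: [-0.2, 0.6, -0.2]
grip_width: 0.0177
grip_force: 40.0
```

>>> jog_arm(
  rows=[
    [[0,0,0.002],0,0.0],
    [[0,0,0.002],0,0.0],
    [[0,0,0],0,0.0],
  ],
)

```text
time_s: 11.5
ee_pos: [0.4887, 0.1909, 0.0747]
eef_rot: [-3.141, 0.0, 1.519]
force: [1.0, -1.3, -0.7]
grip_width: 0.0178
grip_force: 40.0
```

>>> jog_arm(
  rows=[
    [[0,0,0.001],0,0.0],
    [[0,0,0.001],0,0.0],
    [[0,0,0.001],0,0.0],
    [[0,0,0],0,0.0],
  ],
)

```text
time_s: 11.83
ee_pos: [0.4891, 0.1909, 0.0721]
eef_rot: [3.141, 0.0, 1.519]
force: [0.8, -1.3, 3.0]
grip_width: 0.018
grip_force: 40.0
```

>>> jog_arm(
  rows=[
    [[0,0,0.001],0,0.0],
    [[0,0,0.001],0,0.0],
    [[0,0,0],0,0.0],
  ],
)

```text
time_s: 12.08
ee_pos: [0.489, 0.1909, 0.07]
eef_rot: [3.141, -0.0, 1.519]
force: [0.5, -3.5, 4.8]
grip_width: 0.018
grip_force: 40.0
```

>>> jog_arm(
  rows=[
    [[-0.001,0,0],0,0.0],
    [[0,0,0.001],0,0.0],
    [[0,0,0],0,0.0],
    [[0,0,0],0,0.0],
  ],
)

```text
time_s: 12.42
ee_pos: [0.4889, 0.1901, 0.0691]
eef_rot: [3.141, -0.0, 1.519]
force: [1.3, -0.2, 4.8]
grip_width: 0.0174
grip_force: 40.0
```

>>> jog_arm(
  rows=[
    [[0,0,0.001],0,0.0],
    [[0,0,0],0,0.0],
    [[0,0,0],0,0.0],
  ],
)

```text
time_s: 12.67
ee_pos: [0.489, 0.1901, 0.0682]
eef_rot: [3.141, -0.0, 1.519]
force: [0.4, 0.3, 7.9]
grip_width: 0.0176
grip_force: 40.0
```

>>> jog_arm(
  rows=[
    [[0,0,0.001],0,0.0],
    [[0,0,0],0,0.0],
    [[0,0,0],0,0.0],
    [[0,0,0],0,0.0],
  ],
)

```text
time_s: 13.0
ee_pos: [0.489, 0.1902, 0.0675]
eef_rot: [3.141, -0.0, 1.519]
force: [0.7, 0.1, 9.0]
grip_width: 0.0176
grip_force: 40.0
```

>>> jog_arm(
  rows=[
    [[0,0,0.001],0,0.0],
    [[0,0,0],0,0.0],
    [[0,0,0],0,0.0],
    [[0,0,0],0,0.0],
  ],
)

```text
time_s: 13.33
ee_pos: [0.4892, 0.1902, 0.0667]
eef_rot: [3.14, -0.0, 1.519]
force: [0.7, 0.4, 11.8]
grip_width: 0.018
grip_force: 40.0
```

>>> jog_arm(
  rows=[
    [[0,0,0.001],0,0.0],
    [[0,0,0],0,0.0],
    [[0,0,0],0,0.0],
    [[0,0,0],0,0.0],
  ],
)

```text
time_s: 13.67
ee_pos: [0.4892, 0.1902, 0.0659]
eef_rot: [3.14, -0.001, 1.519]
force: [-0.3, -0.7, 13.7]
grip_width: 0.0176
grip_force: 40.0
```

>>> jog_arm(
  rows=[
    [[0,0,0.0003],0,0.0],
    [[0,0,0],0,0.0],
    [[0,0,0],0,0.0],
    [[0,0,0],0,0.0],
    [[0,0,0],0,0.0],
    [[0,0,0],0,0.0],
  ],
)

```text
time_s: 14.17
ee_pos: [0.4893, 0.1902, 0.0658]
eef_rot: [3.14, -0.001, 1.519]
force: [-0.5, -1.1, 16.1]
grip_width: 0.0175
grip_force: 40.0
```

>>> jog_arm(
  rows=[
    [[0,0,0],0,0.0],
    [[0,0,0],0,0.0],
    [[0,0,0],0,0.0],
    [[0,0,0],0,0.0],
    [[0,0,0],0,0.0],
    [[0,0,0],0,0.0],
    [[0,0,0],0,0.0],
    [[0,0,0],0,0.0],
  ],
)

```text
time_s: 14.83
ee_pos: [0.4893, 0.1903, 0.0658]
eef_rot: [3.14, -0.001, 1.519]
force: [-1.0, -1.0, 15.3]
grip_width: 0.0177
grip_force: 40.0
```

Run:
```python
from h import *
for i in range(3):
    o=get_obs(); print(o["time_s"],o["ee_pos"],o["force"],o["moment"])
    s=camera("top"); 
save(s,"t7")
for x in spot_point("rod_end",s)[:2]: print(x["p"],np.array(x["at"])*[512,384],w(s,x["at"],.085))
a=cv2.cvtColor(s["image"],4)[180:260,180:280]; cv2.imwrite("pics/t7c.png",cv2.resize(a,None,fx=6,fy=6,interpolation=2))
```

```text
14.8333 [0.48932099 0.19025144 0.06582815] [-0.97178808 -1.03318526 15.33718339] [-0.1749529   0.28572632  0.02424379]
14.8833 [0.48931114 0.19024466 0.06582539] [-0.70857185 -0.94131164 15.91377005] [-0.2020142   0.25438611 -0.00775885]
14.9333 [0.4893166  0.19024345 0.06583746] [-0.13006939 -1.33416628 16.00714402] [-0.16803396  0.28118321  0.04480549]
0.37 [282.6752 243.8016] [ 0.38004085 -0.01968217  0.085     ]
```

View pics/t7c.png

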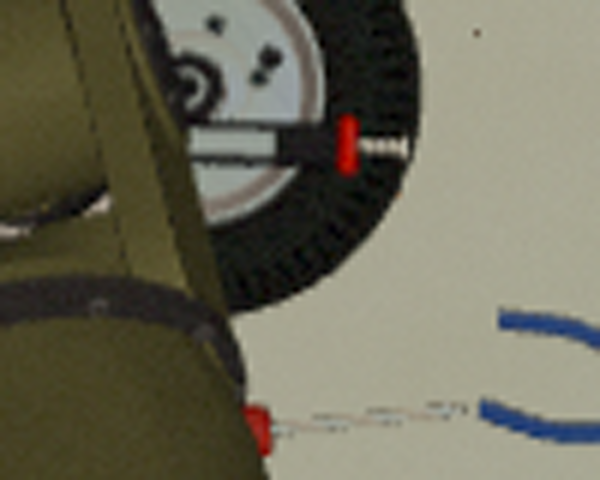

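The rod has been driven out about 24 mm: cap at crop (348,145), button at (403,148). The force is steady at 15–16 N. I'll hold a little longer, then lift straight off.

>>> jog_arm(
  rows=[
    [[0,0,0],0,0.0],
    [[0,0,0],0,0.0],
    [[0,0,0],0,0.0],
    [[0,0,0],0,0.0],
    [[0,0,0],0,0.0],
    [[0,0,0],0,0.0],
    [[0,0,0],0,0.0],
    [[0,0,0],0,0.0],
    [[0,0,0],0,0.0],
    [[0,0,0],0,0.0],
    [[0,0,0],0,0.0],
    [[0,0,0],0,0.0],
  ],
)

```text
time_s: 16.03
ee_pos: [0.4893, 0.1902, 0.0658]
eef_rot: [3.14, -0.001, 1.519]
force: [-1.4, -1.2, 16.3]
grip_width: 0.0175
grip_force: 40.0
```

>>> jog_arm(
  rows=[
    [[0,0,-0.003],0,0.0],
    [[0,0,-0.005],0,0.0],
    [[0,0,-0.01],0,0.0],
    [[0,0,-0.015],0,0.0],
    [[0,0,-0.017],0,0.0],
    [[-0.02,0,0],0,0.0],
    [[-0.03,-0.002,0],0,0.0],
    [[-0.03,-0.002,0],0,0.0],
    [[-0.03,-0.002,0],0,0.0],
    [[-0.03,-0.002,0],0,0.0],
    [[-0.03,-0.002,0],0,0.0],
    [[-0.03,0,0],0,0.0],
  ],
)

```text
time_s: 17.03
ee_pos: [0.4673, -0.0105, 0.1147]
eef_rot: [-3.14, -0.0, 1.519]
force: [0.1, -0.1, -0.8]
grip_width: 0.0177
grip_force: 40.0
```

>>> jog_arm(
  rows=[
    [[-0.03,0,0],0,0.0],
    [[-0.03,0,0],0,0.0],
    [[-0.025,0,0],0,0.0],
    [[-0.014,0,0],0,0.0],
    [[0,0,0],0,0.0],
    [[0,0,0],0,0.0],
    [[0,0,0],0,0.0],
  ],
)

```text
time_s: 17.62
ee_pos: [0.4631, -0.1074, 0.1146]
eef_rot: [-3.141, -0.0, 1.519]
force: [-0.7, 0.4, -0.9]
grip_width: 0.0177
grip_force: 40.0
```

Run:
```python
from h import *
o=get_obs(); p=np.array(o["ee_pos"]); print(o["time_s"],p,o["eef_rot"],o["force"])
Rm=R.from_euler('xyz',o["eef_rot"]).as_matrix(); print("go tool",Rm.T@(np.array([.4638,-.1087,.06])-p))
c=wr(); s=camera("side"); save(c,"w8")
b=cv2.cvtColor(s["image"],4)[120:200,250:330]; a=cv2.cvtColor(c["image"],4)[180:300,196:316]
cv2.imwrite("pics/s8.png",np.hstack([cv2.resize(a,(400,400)),cv2.resize(b,(400,400),interpolation=2)]))
```

```text
17.6167 [ 0.46310619 -0.10736348  0.11456496] [-3.14083851e+00 -3.64073927e-04  1.51949252e+00] [-0.71206885  0.43697615 -0.92037705]
go tool [-0.00131905  0.00080259  0.05456389]
```

View pics/s8.png

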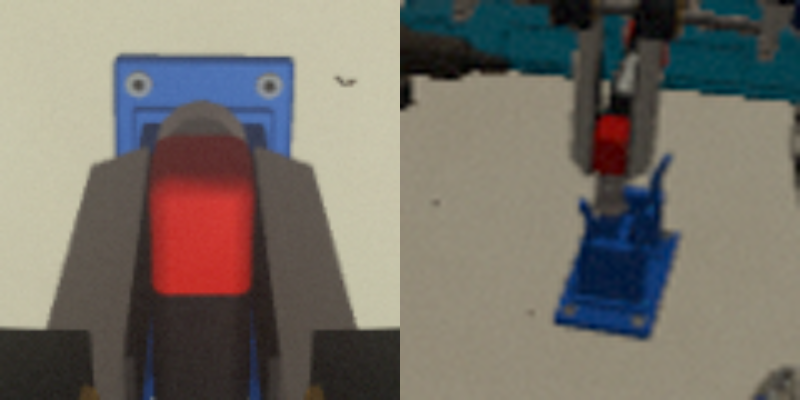

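The gauge is level and lined up with the saddles. I'll lower it.

>>> jog_arm(
  rows=[
    [[-0.0013,0.0008,0.015],0,0.0],
    [[0,0,0.015],0,0.0],
    [[0,0,0.015],0,0.0],
    [[0,0,0.01],0,0.0],
    [[0,0,0],0,0.0],
    [[0,0,0],0,0.0],
  ],
)

```text
time_s: 18.22
ee_pos: [0.464, -0.109, 0.0597]
eef_rot: [-3.141, -0.0, 1.52]
force: [0.3, 0.6, -1.4]
grip_width: 0.0176
grip_force: 40.0
```

>>> jog_arm(
  rows=[
    [[0,0,0.004],0,0.0],
    [[0,0,0.004],0,0.0],
    [[0,0,0.004],0,0.0],
    [[0,0,0.003],0,0.0],
    [[0,0,0.002],0,0.0],
    [[0,0,0],0,0.0],
    [[0,0,0],0,0.0],
  ],
)

```text
time_s: 18.8
ee_pos: [0.4641, -0.1095, 0.0426]
eef_rot: [-3.141, -0.0, 1.519]
force: [-0.8, -0.4, -0.3]
grip_width: 0.0178
grip_force: 40.0
```

>>> jog_arm(
  rows=[
    [[0,0,0.001],0,0.0],
    [[0,0,0.001],0,0.0],
    [[0,0,0],0,0.0],
    [[0,0,0],0,0.0],
  ],
)

```text
time_s: 19.13
ee_pos: [0.4641, -0.1094, 0.0407]
eef_rot: [3.142, -0.0, 1.519]
force: [-0.2, -0.2, -1.1]
grip_width: 0.018
grip_force: 40.0
```

>>> jog_arm(
  rows=[
    [[0,0,0.001],0,0.0],
    [[0,0,0],0,0.0],
    [[0,0,0],0,0.0],
  ],
)

```text
time_s: 19.38
ee_pos: [0.4643, -0.1095, 0.04]
eef_rot: [3.141, 0.0, 1.519]
force: [-1.1, 0.4, 4.0]
grip_width: 0.0178
grip_force: 40.0
```

It has touched down at the same height as before. I'll release and rise.

>>> jog_arm(
  rows=[
    [[0,0,0],0,0.02],
    [[0,0,0],0,0.025],
    [[0,0,0],0,0.035],
    [[0,0,0],0,0.045],
    [[0,0,0],0,0.045],
    [[0,0,0],0,0.045],
    [[0,0,0],0,0.045],
    [[0,0,-0.01],0,0.045],
    [[0,0,-0.025],0,0.045],
    [[0,0,-0.03],0,0.045],
    [[0,0,-0.035],0,0.045],
  ],
)

```text
time_s: 20.3
ee_pos: [0.4633, -0.1092, 0.1407]
eef_rot: [-3.14, -0.001, 1.519]
force: [0.4, -0.5, -0.1]
grip_width: 0.0449
grip_force: 0.0
```

>>> jog_arm(
  rows=[
    [[-0.02,0,-0.01],0,0.045],
    [[-0.03,0,-0.01],0,0.045],
    [[-0.02,0,0],0,0.045],
    [[0,0,0],0,0.045],
    [[0,0,0],0,0.045],
  ],
)

```text
time_s: 20.72
ee_pos: [0.4602, -0.1798, 0.1601]
eef_rot: [3.141, -0.0, 1.518]
force: [0.2, 0.1, -0.6]
grip_width: 0.045
grip_force: 0.0
```

Run:
```python
from h import *
o=get_obs(); print(o["time_s"],o["ee_pos"],o["eef_rot"],o["force"])
c=wr(); save(c,"w9")
for l in("rod_end","gauge_head","stand"):
  for x in spot_point(l,c)[:1]:
    px=np.array(x["at"])*[512,384]; print(l,x["p"],px,wz(c,px,0 if l=="stand" else .058))
cv2.imwrite("pics/w9c.png",cv2.resize(cv2.cvtColor(c["image"],4)[40:300,126:386],None,fx=2.2,fy=2.2,interpolation=2))
```

```text
20.7167 [ 0.46021453 -0.17976467  0.16008274] [ 3.14142249e+00 -3.89713700e-05  1.51755087e+00] [ 0.16171851  0.08995087 -0.59517733]
rod_end 0.57 [256.7168 246.4128] [ 0.45808699 -0.23797913  0.058     ]
gauge_head 0.71 [257.3824 119.1936] [ 0.46552    -0.10767489  0.058     ]
stand 0.95 [252.9792 168.192 ] [ 0.45762666 -0.1663498   0.        ]
```

View pics/w9c.png

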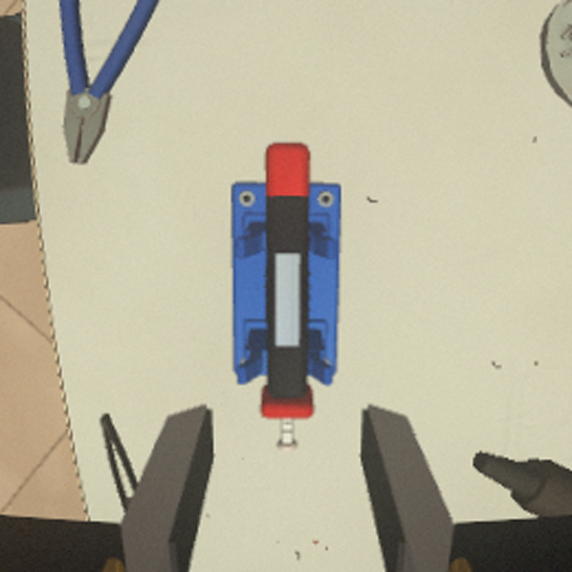

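The gauge lies in its stand as before, with the rod out at crop (288,430). The fingers are clear of everything.

```bash
python3 -c "
from station import *
print(hand_in())"
```

```text
the job is handed in; nothing more can be done
None
```

I handed the job in, with no verdict shown: I pushed the rod in, pressed the chuck on the stem at about 15–16 N for about 2 s, and the air drove the rod out roughly 24 mm. The gauge is back in its blue stand, released, with the rod still out to read.

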